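# Move the inspected pan from the microscope to the checking unit

## Robot

A 6-joint arm with a two-finger parallel gripper is mounted at the origin on the work surface. World frame = base frame: x ahead of the robot, y to its left, z up, the work surface at z = 0. Lengths are in m, angles in degrees, forces in N, time in s.
With the tool pointing down it reaches from about 0.35 to 0.875 m from the base axis. Payload 4.2 kg.
Tool frame: the origin (TCP) lies between the finger pads; the fingertips stand 25 mm ahead of it and the grasp point (between the pads) lies 6 mm ahead of it; z points along the fingers, y is the line along which they close (so a half turn about z gives the same grasp; the last joint's range is limited). The gripper opens to 87 mm and grips with 3 to 60 N. Pads are 19 mm wide; open, the fingers measure 117 mm over their backs; the gripper's body (75 mm by 190 mm) begins 51 mm behind the grasp point.
Start: joints at [90.791, 22.042, 0.453, 0, -68.411, -14.817], TCP at [0.151, 0.606, 0.248] pointing down, gripper open.
Joint ranges: [-179.83, 179.83], [-69.29, 118.12], [-61.27, 80.66], [-181.25, 117.63], [-171.15, -9.14], [-177.46, 177.46]. Speed limits (degrees/s): [159.86, 159.86, 180, 180, 180, 180].

## Interface

Orientations are given as [roll, pitch, yaw] about the fixed x, y, z axes, in that order (R = Rz(yaw) Ry(pitch) Rx(roll)).
In Python, from station import arm gives the robot as it stands.
- The arm moves only by the shell command python3 -m jog 'ROWS' [FORCE]. ROWS is JSON, a list of rows, each an object of numbers: "dx", "dy", "dz": the shift along the tool's x, y, z scaled (see below); "wx", "wy", "wz": the turn, a rotation vector about the tool's x, y, z scaled (see below); "grip": the opening, from 0 (shut) to 1 (fully open). In form: [{"dx": .., "dy": .., "dz": .., "wx": .., "wy": .., "wz": .., "grip": ..}, ...]. A call has 1 to 5 rows; each row shifts and turns the commanded pose from where the row before left it, along the tool's axes as they then stand; what a row does not reach is not made up. The controller multiplies each number of a shift by 500 mm and each number of a turn by 180 degrees. A row lasts 1/10 s, in which the tool goes at most 50 mm and 8.59 degrees, less where a joint would pass 70% of its speed; a pose out of reach is approached as far as the arm can. A call with a number of a shift or a turn outside -1 to 1 is refused whole. A call with a gripper value outside its range is refused whole. The fingers move at their own pace and stop on an object; FORCE is the grip in N (left out, the last holds). Time passes only in rows, so rows that do not move let the fingers close. It gives the time, the measured TCP pose, the force, the opening and the grip force at its end, in the units of the state.
- arm.observe(): the state, without advancing time (a new reading comes with each control period).
- arm.capture(name): name is "side" or "top"; returns a dict with "frame" (384x512x3 uint8, red, green, blue), "range_z" (384x512 float32, m along the optical axis (not along the pixel's ray), 0 where there is no reading), "intrinsics" (3x3 intrinsics, pixels), "k1" (the pictures are not rectified: a ray, as slopes to the right and down, at radius r is drawn at 1 + k1 r^2 times it, then the intrinsics apply), "R" (3x3) and "t" (3): a world point X has camera coordinates R X + t. Camera axes: x right, y down, z forward; pixel columns grow to the right and rows downward; lengths in m; the calibration is good to about 2 mm. A picture is of the moment at which its call begins.
- arm.sign_off(): hands the job in; it is judged then, once.
The state is a dict: "time_s": time; "joint_pos": joint angles; "dq": joint speeds; "tau": joint torques, N m; "eef_pos": TCP position; "eef_rot": TCP orientation; "force": force on the tool from outside, world axes, zero at the start; "wrist_torque": the same for the moment, N m; "gripper_width": finger opening in m; "finger_force": force on a finger pad.
Only numpy, scipy, OpenCV 4.12 (cv2) and the standard library are available. Lean on these libraries where they do the work, as an engineer would, in place of code of your own. Each camera call takes 0.05 s, during which the arm holds its last target. There are 200 camera calls.

## Task

First pull the checking unit's load slide out to its stop by its orange tab. Then lift the steel pan by its black handle from under the microscope, keeping the brass ring in it, and set it down gently and level on the slide, wholly within the round black pad, leaving the slide fully out. Do not bump the microscope head, and leave the measuring tools and the glass dish alone.

Things in the scene. Friction and masses are not known exactly. Their poses are not given: they have to be found in the camera images.
- scope: Video microscope, white. Origin on the table under the optical axis; x points from the front (robot side) to its column. The base plate is 350 x 220 mm, 25 mm high, from x = -130 to 220 mm; its flat top at z = 25 mm carries the pan. A column of 32 mm diameter stands at x = 170 mm, 440 mm tall.
- scope_head: Microscope head, fixed over the base; same origin and axes as the scope. Lowest is a white ring light, radius 68 mm about the axis, underside at z = 155 mm. Above it a black barrel and white body within 80 mm of the axis, up to z = 456 mm, and a boom to the column. An upright gripper at the pan's handle would hit it: lean the gripper outward, away from the axis.
- pan: Round steel pan, standing on the microscope's base under the head. Origin at the centre of its underside, z up. Base radius 45 mm, rim radius 50 mm, 32 mm high, floor 4 mm, wall 3 mm. Its handle points along the pan's own -x and faces the robot side. About 170 g.
- pan_handle: The pan's black, level bar handle: 60 mm long (x), 14 mm wide (y), 12 mm tall (z). Origin at the grip point, 90 mm from the pan's centre along the pan's -x and 34 mm above its underside; same axes as the pan. The free end is 22 mm beyond the origin along -x.
- gauge: Brass setting ring lying loose on the pan's floor: outer radius 26 mm, bore radius 14 mm, 18 mm high, about 70 g. Origin at the centre of its underside.
- unit: Part checking unit, a white low housing 190 mm deep (x = 80 to 270 mm), 240 mm wide, 110 mm high, open at the front for its load slide. Origin on the table where the pad's centre lies when the slide is fully out; x points from the front (robot side) into the housing; the slide comes out along -x.
- slide (a joint): Load slide: how far it is pulled out, in m; 0 is closed, 0.10 is its stop. It stays where it is left; about 4 N of drag. It is an aluminium plate 200 mm wide, its top 30 mm above the table.
- pad (a point): Centre of the round black pad (radius 60 mm, flush) on the load slide's top face, 30 mm above the table; moves with the slide, axes as the unit. With the slide out it is 80 mm in front of the housing.
- tab (a point): Orange upright tab at the slide's front right corner: 10 mm thick (unit's x), 30 mm wide (y), rising 45 mm above the slide's top. This point is in its middle, 30 mm above the slide's top. It lies 85 mm in front of the pad's centre and 82 mm to its right (unit's -y); with the slide closed, 65 mm in front of the housing.
- micrometer: Black and steel micrometer lying on the table between the microscope and the unit, 150 x 70 mm, 22 mm high; origin under its middle. Leave alone.
- micrometer2: A second, like micrometer, lying at the left of the table. Leave alone.
- dish: Glass dish with pins, radius 45 mm, 18 mm high, on the table between the microscope and the unit; origin under its centre. Leave alone.
- caliper: Caliper lying at the right of the table, 235 x 70 mm, 14 mm high; origin under its middle. Leave alone.

How it is judged (in metres and radians):
On the way, in this order (a step that is already met when the one before it is completed fails the run):
1. the load slide is pulled out to its stop (within 6 mm) (value of joint slide above 0.094 m), for 0.2 s.
2. the pan, held by its handle, is lifted off the base and out from under the microscope head, with the ring in it (contact force between the fingers and pan_handle above 1 N and horizontal distance between pan and scope above 0.12 m and height (world z) of pan above 0.034 m and contact force between pan and scope below 0.05 N and distance between gauge and pan below 0.035 m), for 0.1 s.
At the end, for the whole second after the job is handed in: The pan stands level and at rest on the load slide, its underside wholly on the round black pad (centres within 15 mm), the brass ring still lying in it, and the slide is out to its stop (within 10 mm) (horizontal distance between pan and pad below 0.015 m and z of pan in the frame of pad between -0.004 and 0.004 m and angle between pan's own z axis and vertical below 0.06 rad and distance between gauge and pan below 0.035 m and value of joint slide above 0.09 m and linear speed of each of pan, gauge below 0.02 m/s); the robot touches nothing.
It fails at once if the microscope head is bumped (over 4 N) (contact force between scope_head and anything else above 4 N).
It fails at once if the pan is set down hard on the slide (over 35 N) (contact force between pan and slide above 35 N).
It fails at once if a measuring tool or the glass dish is moved by more than 20 mm (distance of any of micrometer, micrometer2, dish, caliper from where it was at the start of the episode above 0.02 m).
It also fails if it takes over 66 s, if anything falls off the work surface, if the arm or the gripper's body presses on something with over 40 N, if the wrist force passes 120 N, or if a joint passes its speed limit or range.

## Working session

There is one attempt and no reset: what is moved stays moved. The work goes in short steps, Python scripts to look and compute and a shell command to move; the robot and the scene stay as the last step left them, time stands still between calls to the robot, and variables do not carry over. Pictures are saved under pics/ and viewed, at most 10 in all, crops included, and the job is handed in when it is done.

```bash
mkdir -p pics; cat > h.py <<'E'
import numpy as np, cv2
from station import arm
def cap(n,save=None):
    c=arm.capture(n)
    if save: cv2.imwrite('pics/'+save,cv2.cvtColor(c['frame'],cv2.COLOR_RGB2BGR))
    return c
def ray(c,uv):
    K=np.array(c['intrinsics']);uv=np.atleast_2d(np.float64(uv))
    d=cv2.undistortPoints(uv.reshape(-1,1,2),K,np.array([c['k1'],0,0,0,0.]),).reshape(-1,2)
    R=np.array(c['R']);t=np.array(c['t'])
    return -R.T@t,(np.c_[d,np.ones(len(d))])@R
def onz(c,uv,z):
    o,d=ray(c,uv);return o+d*((z-o[2])/d[:,2])[:,None]
def cloud(c):
    h,w=c['range_z'].shape;u,v=np.meshgrid(np.arange(w),np.arange(h))
    o,d=ray(c,np.c_[u.ravel(),v.ravel()]);return (o+d*c['range_z'].reshape(-1,1)).reshape(h,w,3)
E
python3 - <<'E'
from h import *
for n in('side','top'):
    c=cap(n,n+'0.png');print(n,-np.array(c['R']).T@c['t'],c['R'][2],c['intrinsics'][0],c['k1'])
    np.savez('/tmp/'+n+'0.npz',**c)
print(arm.observe())
E
```

```text
side [ 0.17698959 -1.0593599   0.81149482] [ 0.27478133  0.7890791  -0.54940821] [365.06696251   0.         253.52300646] 0.005309920089324789
top [0.30378817 0.01795267 1.46401595] [ 0.16276067 -0.01026167 -0.98661222] [453.55801866   0.         261.47465522] -0.040583852667690906
{'time_s': 0.1, 'joint_pos': array([ 9.07905083e+01,  2.20883227e+01,  3.88286466e-01, -2.53815601e-02,
       -6.84131312e+01, -1.48173268e+01]), 'dq': array([-0.01283091, -0.04320413,  0.14050231,  0.10707323, -0.04206169,
        0.0086381 ]), 'tau': array([-8.78008832e-04, -3.91687775e+01,  1.87936538e+01,  4.23205554e+00,
        1.34552483e-02, -7.47124636e-05]), 'eef_pos': array([0.15133921, 0.60589396, 0.2465527 ]), 'eef_rot': array([ 1.79884563e+02, -6.14310648e-03, -1.40361738e+01]), 'force': array([ 0.07785301, -0.66656134,  1.12532011]), 'wrist_torque': array([ 0.01260554, -0.00841577, -0.00514273]), 'finger_force': 0.0, 'gripper_width': 0.08735098674699424}
```

View pics/side0.png

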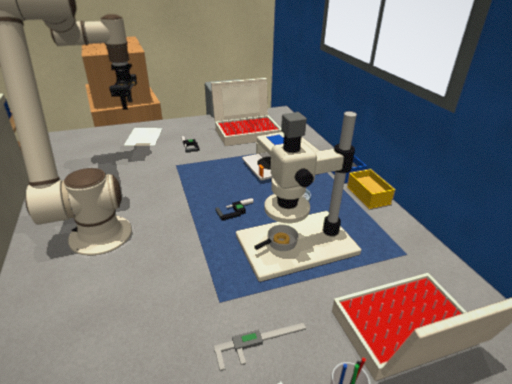

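View pics/top0.png

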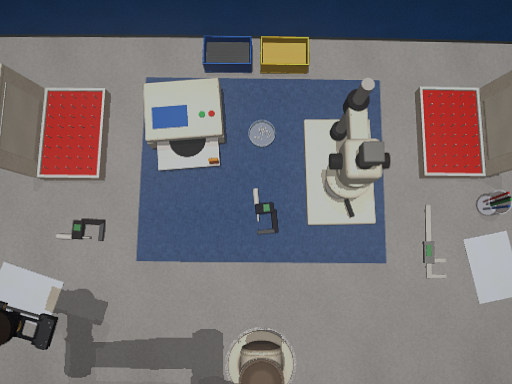

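The side view shows the pan at (283,238) with its handle ending at (258,246). The unit's orange tab is at (262,172). In the top view the tab is at (213,161), the slide spans (157-220,140-170), and the pan handle runs from (346,200) to (352,216). Next I'll measure these.

```bash
python3 - <<'E'
from h import *
T=dict(np.load('/tmp/top0.npz'));S=dict(np.load('/tmp/side0.npz'))
PT,PS=cloud(T),cloud(S)
def hsv(c):return cv2.cvtColor(c['frame'],cv2.COLOR_RGB2HSV)
def box(P,m):
    q=P[m&np.isfinite(P).all(2)];print(len(q),q.min(0).round(4),np.median(q,0).round(4),q.max(0).round(4));return q
def win(c,r0,r1,c0,c1):
    m=np.zeros(c['range_z'].shape,bool);m[r0:r1,c0:c1]=1;return m&(c['range_z']>0)
for c,P,w in((T,PT,(150,175,200,225)),(S,PS,(155,185,250,275))):
    h=hsv(c);m=win(c,*w)&(h[...,0]<20)&(h[...,1]>150);q=box(P,m);ys,xs=np.nonzero(m);print('tab px',xs.min(),xs.max(),ys.min(),ys.max(),xs.mean(),ys.mean())
# top: unit top and slide planes
w=win(T,70,180,135,235)
for lo,hi,n in((.1,.12,'unit'),(.022,.038,'slide')):
    m=w&(PT[...,2]>lo)&(PT[...,2]<hi);q=box(PT,m);print(n,cv2.minAreaRect(q[:,:2].astype(np.float32)))
w=win(T,110,230,295,385);m=w&(PT[...,2]>.017)&(PT[...,2]<.033);q=box(PT,m);print('base',cv2.minAreaRect(q[:,:2].astype(np.float32)))
# handle in top
h=hsv(T);m=win(T,196,222,340,360)&(h[...,2]<70)
n,l,st,ce=cv2.connectedComponentsWithStats(m.astype(np.uint8));print(st,ce)
q=box(PT,m);print('handle',cv2.minAreaRect(q[:,:2].astype(np.float32)))
uv=np.argwhere(m)[:,::-1];q=onz(T,uv,.065);print('handle onz',cv2.minAreaRect(q[:,:2].astype(np.float32)))
h=hsv(S);m=win(S,232,256,248,275)&(h[...,2]<60);q=box(PS,m);print('side handle',cv2.minAreaRect(q[:,:2].astype(np.float32)))
# pan rim in side
w=win(S,222,255,262,302)&(PS[...,2]>.05)&(PS[...,2]<.064);q=box(PS,w);print(cv2.minEnclosingCircle(q[:,:2].astype(np.float32)))
w=win(T,150,215,315,385)&(PT[...,2]>.14)&(PT[...,2]<.19);q=box(PT,w);print('ring',cv2.minEnclosingCircle(q[:,:2].astype(np.float32)))
f=S['frame'][150:265,215:365];cv2.imwrite('pics/s1.png',cv2.resize(f[...,::-1],None,fx=5,fy=5))
E
```

```text
34 [0.6196 0.143  0.0465] [0.6234 0.1549 0.0732] [0.6308 0.1691 0.0776]
tab px 209 218 158 163 213.2941176470588 160.23529411764707
38 [0.6235 0.137  0.0266] [0.6273 0.1464 0.0587] [0.665  0.2522 0.0774]
tab px 259 263 164 175 261.0 169.07894736842104
4478 [0.6747 0.1275 0.1   ] [0.7754 0.2539 0.1098] [0.8828 0.3787 0.1199]
unit ((0.7792418599128723, 0.2554452419281006), (0.19440817832946777, 0.24126090109348297), 5.3264479637146)
1736 [0.5985 0.1027 0.022 ] [0.656  0.2463 0.0297] [0.9466 0.3668 0.038 ]
slide ((0.7746180891990662, 0.23821580410003662), (0.23645275831222534, 0.36836063861846924), 84.42330169677734)
3841 [ 0.4302 -0.3634  0.017 ] [ 0.5385 -0.1986  0.0248] [ 0.782  -0.1353  0.0329]
base ((0.6058933138847351, -0.24890610575675964), (0.3463055491447449, 0.22224387526512146), 1.6320850849151611)
[[     0      0    512    384 196536]
 [   345    199      9     18     72]] [[255.46590447 191.49414865]
 [348.56944444 207.47222222]]
72 [ 0.453  -0.2815  0.0244] [ 0.48   -0.2692  0.0646] [ 0.5067 -0.2573  0.073 ]
handle ((0.4799298942089081, -0.26932454109191895), (0.05559674650430679, 0.010701199993491173), 17.7615909576416)
handle onz ((0.47976523637771606, -0.26847168803215027), (0.0560445711016655, 0.012560997158288956), 18.545249938964844)
56 [ 0.4548 -0.2892  0.0588] [ 0.4823 -0.2783  0.0645] [ 0.5083 -0.2652  0.0687]
side handle ((0.48161569237709045, -0.27792638540267944), (0.05550483986735344, 0.00885295681655407), 20.08210563659668)
188 [ 0.4778 -0.2987  0.05  ] [ 0.556  -0.2552  0.0556] [ 0.609  -0.1982  0.064 ]
((0.5424087047576904, -0.2565799951553345), 0.06973519921302795)
539 [ 0.4954 -0.3134  0.1575] [ 0.5217 -0.2193  0.1793] [ 0.5902 -0.182   0.1875]
ring ((0.5595790147781372, -0.2499588578939438), 0.0681581199169159)
```

View pics/s1.png

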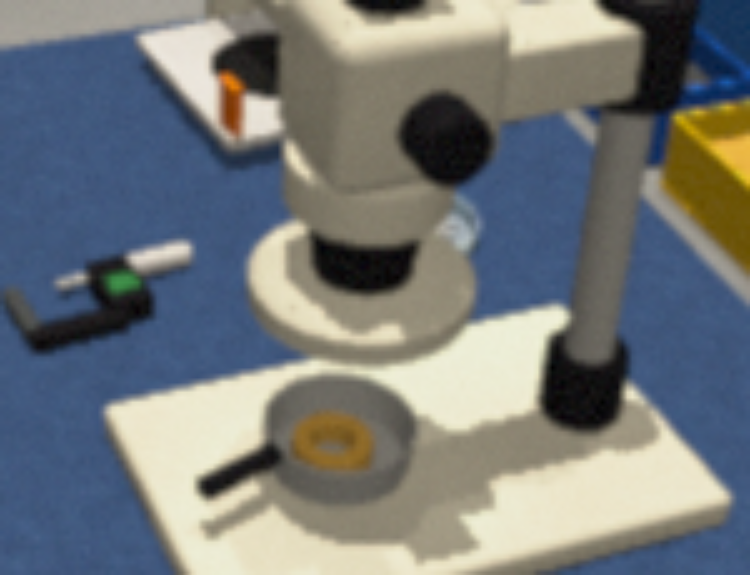

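The handle runs from (200,487) to (278,457) in this crop, clear of the ring light. The tab stands at (231,100) on the closed slide. Estimates so far: scope axis (0.560,-0.250), pan yaw about 19°, unit yaw about 5.3°, tab (0.627,0.157). I'll turn the gripper and go to the tab.

```bash
cat > go.py <<'E'
# usage: go.py x y z roll pitch yaw : remaining grasp-point shift/turn in jog units (total)
import sys,numpy as np
from scipy.spatial.transform import Rotation as Ro
from station import arm
a=[float(v) for v in sys.argv[1:]];s=arm.observe()
R0=Ro.from_euler('xyz',s['eef_rot'],degrees=True);R1=Ro.from_euler('xyz',a[3:],degrees=True)
g0=s['eef_pos'];g1=np.array(a[:3])-R1.apply([0,0,.006])
print('t',s['time_s'],'q',s['joint_pos'].round(1),'F',s['force'].round(1),'w',round(s['gripper_width'],4),s['finger_force'])
print('turn first:',(R0.inv()*R1).as_rotvec(degrees=True)/180,' shift in NEW axes:',R1.inv().apply(g1-g0)/.5,' in OLD axes:',R0.inv().apply(g1-g0)/.5)
E
python3 -m jog '[{"wz":-0.036},{"wz":-0.036},{"wz":-0.036},{"dx":0.03,"dy":0.035},{"dx":0.055,"dy":0.065}]' 20
python3 -m jog '[{"dx":0.055,"dy":0.065},{"dx":0.055,"dy":0.065},{"dx":0.055,"dy":0.065},{"dx":0.055,"dy":0.065},{"dx":0.055,"dy":0.065}]'
python3 go.py 0.627 0.157 0.13 180 0 5.3
```

```text
t 0.1 q [ 90.8  22.1   0.4  -0.  -68.4 -14.8] F [ 0.1 -0.7  1.1] w 0.0874 0.0
turn first: [ 6.40977773e-04  7.44120247e-05 -1.07423186e-01]  shift in NEW axes: [0.86432519 0.98182374 0.22110539]  in OLD axes: [1.14063856 0.63980721 0.2225172 ]invalid input
invalid input
```

```bash

python3 -m jog '[{"dx":0,"dy":0,"dz":0,"wx":0,"wy":0,"wz":-0.036,"grip":1},{"dx":0,"dy":0,"dz":0,"wx":0,"wy":0,"wz":-0.036,"grip":1},{"dx":0,"dy":0,"dz":0,"wx":0,"wy":0,"wz":-0.036,"grip":1},{"dx":0.03,"dy":0.035,"dz":0,"wx":0,"wy":0,"wz":0,"grip":1},{"dx":0.055,"dy":0.065,"dz":0,"wx":0,"wy":0,"wz":0,"grip":1}]' 20
python3 go.py 0.627 0.157 0.13 180 0 5.3
```

```text
time_s: 0.6
eef_pos: [0.198, 0.5606, 0.2465]
eef_rot: [179.9, 0.0, 5.5]
force: [1.0, -0.7, -0.2]
gripper_width: 0.087
finger_force: 0.0
t 0.6 q [ 86.1  19.2  -4.1  -0.  -66.9   9.4] F [ 1.  -0.7 -0.2] w 0.087 0.0
turn first: [0.00033628 0.0001104  0.00116511]  shift in NEW axes: [0.77970123 0.88307118 0.22096736]  in OLD axes: [0.7765409  0.88568554 0.22163179]
```

```bash

python3 -m jog '[{"dx":0.055,"dy":0.063,"dz":0,"wx":0,"wy":0,"wz":0,"grip":1},{"dx":0.055,"dy":0.063,"dz":0,"wx":0,"wy":0,"wz":0,"grip":1},{"dx":0.055,"dy":0.063,"dz":0,"wx":0,"wy":0,"wz":0,"grip":1},{"dx":0.055,"dy":0.063,"dz":0,"wx":0,"wy":0,"wz":0,"grip":1},{"dx":0.055,"dy":0.063,"dz":0,"wx":0,"wy":0,"wz":0,"grip":1}]'
python3 -m jog '[{"dx":0.055,"dy":0.063,"dz":0,"wx":0,"wy":0,"wz":0,"grip":1},{"dx":0.055,"dy":0.063,"dz":0,"wx":0,"wy":0,"wz":0,"grip":1},{"dx":0.055,"dy":0.063,"dz":0,"wx":0,"wy":0,"wz":0,"grip":1},{"dx":0.055,"dy":0.063,"dz":0,"wx":0,"wy":0,"wz":0,"grip":1},{"dx":0.055,"dy":0.063,"dz":0,"wx":0,"wy":0,"wz":0,"grip":1}]'
python3 go.py 0.627 0.157 0.13 180 0 5.3
```

```text
time_s: 1.1
eef_pos: [0.3513, 0.4143, 0.2474]
eef_rot: [180.0, 0.0, 5.3]
force: [0.8, -0.5, 0.2]
gripper_width: 0.0872
finger_force: 0.0
time_s: 1.6
eef_pos: [0.5028, 0.2705, 0.2474]
eef_rot: [180.0, 0.0, 5.3]
force: [1.1, 0.7, 0.4]
gripper_width: 0.0868
finger_force: 0.0
t 1.6 q [ 44.5  16.8  -7.3  -0.  -65.9  50.8] F [1.1 0.7 0.4] w 0.0868 0.0
turn first: [1.11285733e-04 1.90651253e-04 2.46041358e-05]  shift in NEW axes: [0.22646073 0.24895117 0.22280317]  in OLD axes: [0.22657492 0.24889079 0.22275452]
```

```bash

python3 -m jog '[{"dx":0.056,"dy":0.062,"dz":0,"wx":0,"wy":0,"wz":0,"grip":1},{"dx":0.056,"dy":0.062,"dz":0,"wx":0,"wy":0,"wz":0,"grip":1},{"dx":0.056,"dy":0.062,"dz":0,"wx":0,"wy":0,"wz":0,"grip":1},{"dx":0.056,"dy":0.062,"dz":0,"wx":0,"wy":0,"wz":0,"grip":1},{"dx":0,"dy":0,"dz":0.03,"wx":0,"wy":0,"wz":0,"grip":1}]'
python3 -m jog '[{"dx":0,"dy":0,"dz":0.06,"wx":0,"wy":0,"wz":0,"grip":1},{"dx":0,"dy":0,"dz":0.06,"wx":0,"wy":0,"wz":0,"grip":1},{"dx":0,"dy":0,"dz":0.05,"wx":0,"wy":0,"wz":0,"grip":1},{"dx":0,"dy":0,"dz":0,"wx":0,"wy":0,"wz":0,"grip":1},{"dx":0,"dy":0,"dz":0,"wx":0,"wy":0,"wz":0,"grip":1}]'
python3 go.py 0.627 0.157 0.06 180 0 5.3
python3 - <<'E'
from h import *
S=cap('side');T=cap('top')
a=cv2.resize(S['frame'][110:200,200:300],None,fx=4,fy=4);b=cv2.resize(T['frame'][110:200,160:260],None,fx=4,fy=4)
cv2.imwrite('pics/tab1.png',np.hstack([a,b])[...,::-1])
E
```

```text
time_s: 2.1
eef_pos: [0.6287, 0.1559, 0.2335]
eef_rot: [180.0, -0.2, 5.0]
force: [-0.5, 1.2, -1.2]
gripper_width: 0.0872
finger_force: 0.0
time_s: 2.6
eef_pos: [0.6253, 0.1594, 0.1478]
eef_rot: [180.0, 0.0, 5.4]
force: [-0.2, 0.2, 0.9]
gripper_width: 0.0872
finger_force: 0.0
t 2.6 q [ 28.7  28.6  -4.1   0.  -57.4  66.7] F [-0.2  0.2  0.9] w 0.0872 0.0
turn first: [2.65394442e-04 9.91788710e-05 4.08735926e-04]  shift in NEW axes: [0.0029578  0.00506772 0.16364111]  in OLD axes: [0.00300236 0.00493511 0.16364436]
```

View pics/tab1.png

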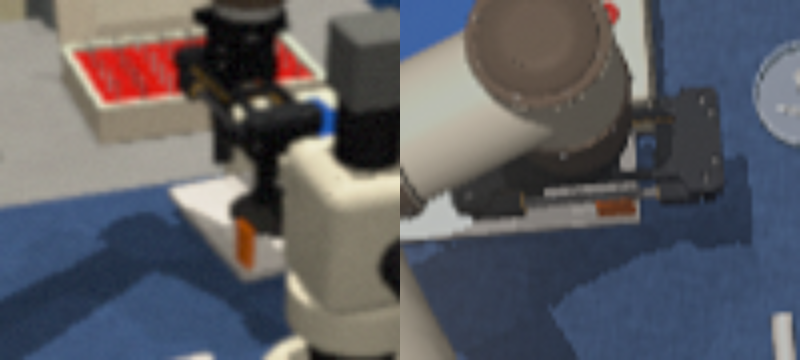

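The gripper is over the tab: it sits at (245,243) on the left and (616,208) on the right, and its finger line is across the unit's y. Next: descend and grip.

```bash

python3 -m jog '[{"dx":0.003,"dy":0.005,"dz":0.04,"wx":0,"wy":0,"wz":0,"grip":1},{"dx":0,"dy":0,"dz":0.05,"wx":0,"wy":0,"wz":0,"grip":1},{"dx":0,"dy":0,"dz":0.04,"wx":0,"wy":0,"wz":0,"grip":1},{"dx":0,"dy":0,"dz":0.03,"wx":0,"wy":0,"wz":0,"grip":1},{"dx":0,"dy":0,"dz":0,"wx":0,"wy":0,"wz":0,"grip":1}]'
python3 -m jog '[{"dx":0,"dy":0,"dz":0,"wx":0,"wy":0,"wz":0,"grip":0},{"dx":0,"dy":0,"dz":0,"wx":0,"wy":0,"wz":0,"grip":0},{"dx":0,"dy":0,"dz":0,"wx":0,"wy":0,"wz":0,"grip":0},{"dx":0,"dy":0,"dz":0,"wx":0,"wy":0,"wz":0,"grip":0},{"dx":0,"dy":0,"dz":0,"wx":0,"wy":0,"wz":0,"grip":0}]' 25
python3 go.py 0.627 0.157 0.06 180 0 5.3
```

```text
time_s: 3.2
eef_pos: [0.6263, 0.1575, 0.0669]
eef_rot: [180.0, 0.1, 5.4]
force: [0.5, 0.4, -0.1]
gripper_width: 0.087
finger_force: 0.0
time_s: 3.7
eef_pos: [0.6271, 0.1578, 0.0681]
eef_rot: [-180.0, -0.0, 5.4]
force: [0.2, -1.0, 0.0]
gripper_width: 0.0549
finger_force: 0.0
t 3.7 q [ 28.4  33.6  -8.3   0.  -48.   67. ] F [ 0.2 -1.   0. ] w 0.0549 0.0
turn first: [-0.0001081  -0.00027086  0.00062929]  shift in NEW axes: [-0.00033721  0.00158705  0.00419583]  in OLD axes: [-0.00034392  0.0015878   0.00419501]
```

```bash

python3 -m jog '[{"dx":0,"dy":0,"dz":0,"wx":0,"wy":0,"wz":0,"grip":0},{"dx":0,"dy":0,"dz":0,"wx":0,"wy":0,"wz":0,"grip":0},{"dx":0,"dy":0,"dz":0,"wx":0,"wy":0,"wz":0,"grip":0},{"dx":0,"dy":0,"dz":0,"wx":0,"wy":0,"wz":0,"grip":0},{"dx":0,"dy":0,"dz":0,"wx":0,"wy":0,"wz":0,"grip":0}]'
python3 -m jog '[{"dx":0,"dy":0,"dz":0,"wx":0,"wy":0,"wz":0,"grip":0},{"dx":-0.01,"dy":0,"dz":0,"wx":0,"wy":0,"wz":0,"grip":0},{"dx":-0.01,"dy":0,"dz":0,"wx":0,"wy":0,"wz":0,"grip":0},{"dx":-0.02,"dy":0,"dz":0,"wx":0,"wy":0,"wz":0,"grip":0},{"dx":-0.02,"dy":0,"dz":0,"wx":0,"wy":0,"wz":0,"grip":0}]'
```

```text
time_s: 4.2
eef_pos: [0.6269, 0.1564, 0.0675]
eef_rot: [179.9, 0.1, 5.4]
force: [1.2, -5.4, -0.0]
gripper_width: 0.0293
finger_force: 25.0
time_s: 4.7
eef_pos: [0.5981, 0.1537, 0.0675]
eef_rot: [179.9, -0.1, 5.4]
force: [5.0, -5.8, -3.0]
gripper_width: 0.0296
finger_force: 25.0
```

```bash

python3 -m jog '[{"dx":-0.03,"dy":0.001,"dz":0,"wx":0,"wy":0,"wz":0,"grip":0},{"dx":-0.03,"dy":0.001,"dz":0,"wx":0,"wy":0,"wz":0,"grip":0},{"dx":-0.03,"dy":0,"dz":0,"wx":0,"wy":0,"wz":0,"grip":0},{"dx":-0.02,"dy":0,"dz":0,"wx":0,"wy":0,"wz":0,"grip":0},{"dx":-0.012,"dy":0,"dz":0,"wx":0,"wy":0,"wz":0,"grip":0}]'
python3 -m jog '[{"dx":-0.008,"dy":0,"dz":0,"wx":0,"wy":0,"wz":0,"grip":0},{"dx":-0.006,"dy":0,"dz":0,"wx":0,"wy":0,"wz":0,"grip":0},{"dx":-0.004,"dy":0,"dz":0,"wx":0,"wy":0,"wz":0,"grip":0},{"dx":0,"dy":0,"dz":0,"wx":0,"wy":0,"wz":0,"grip":0},{"dx":0,"dy":0,"dz":0,"wx":0,"wy":0,"wz":0,"grip":0}]'
```

```text
time_s: 5.2
eef_pos: [0.5364, 0.1478, 0.0675]
eef_rot: [180.0, -0.0, 5.4]
force: [4.8, -4.0, -4.8]
gripper_width: 0.0298
finger_force: 25.0
time_s: 5.7
eef_pos: [0.5299, 0.1473, 0.0675]
eef_rot: [-180.0, -0.3, 5.5]
force: [9.1, -5.7, -7.9]
gripper_width: 0.0299
finger_force: 25.0
```

```bash

python3 -m jog '[{"dx":-0.006,"dy":0,"dz":0,"wx":0,"wy":0,"wz":0,"grip":0},{"dx":-0.004,"dy":0,"dz":0,"wx":0,"wy":0,"wz":0,"grip":0},{"dx":0,"dy":0,"dz":0,"wx":0,"wy":0,"wz":0,"grip":0},{"dx":0,"dy":0,"dz":0,"wx":0,"wy":0,"wz":0,"grip":0},{"dx":0,"dy":0,"dz":0,"wx":0,"wy":0,"wz":0,"grip":0}]'
python3 -m jog '[{"dx":-0.004,"dy":0,"dz":0,"wx":0,"wy":0,"wz":0,"grip":0},{"dx":0,"dy":0,"dz":0,"wx":0,"wy":0,"wz":0,"grip":0},{"dx":0,"dy":0,"dz":0,"wx":0,"wy":0,"wz":0,"grip":0}]'
```

```text
time_s: 6.2
eef_pos: [0.5291, 0.1473, 0.0677]
eef_rot: [-179.9, -0.7, 5.5]
force: [22.0, -10.9, -15.9]
gripper_width: 0.0296
finger_force: 25.0
time_s: 6.5
eef_pos: [0.5283, 0.1472, 0.068]
eef_rot: [-179.9, -0.9, 5.5]
force: [25.4, -11.9, -17.2]
gripper_width: 0.0301
finger_force: 25.0
```

It's at the stop: the force rises sharply. I'll relax the pull, release and go up.

```bash

python3 -m jog '[{"dx":0.01,"dy":0,"dz":0,"wx":0,"wy":0,"wz":0,"grip":0},{"dx":0,"dy":0,"dz":0,"wx":0,"wy":0,"wz":0,"grip":0.7},{"dx":0,"dy":0,"dz":0,"wx":0,"wy":0,"wz":0,"grip":0.7},{"dx":0,"dy":0,"dz":0,"wx":0,"wy":0,"wz":0,"grip":0.7},{"dx":0,"dy":0,"dz":0,"wx":0,"wy":0,"wz":0,"grip":0.7}]'
python3 -m jog '[{"dx":0,"dy":0,"dz":0,"wx":0,"wy":0,"wz":0,"grip":0.7},{"dx":0,"dy":0,"dz":-0.03,"wx":0,"wy":0,"wz":0,"grip":0.7},{"dx":0,"dy":0,"dz":-0.08,"wx":0,"wy":0,"wz":0,"grip":0.7},{"dx":0,"dy":0,"dz":-0.08,"wx":0,"wy":0,"wz":0,"grip":0.7},{"dx":0,"dy":0,"dz":-0.08,"wx":0,"wy":0,"wz":0,"grip":0.7}]'
python3 go.py 0.4745 -0.272 0.2 180 -30 19
```

```text
time_s: 7.0
eef_pos: [0.525, 0.1474, 0.0676]
eef_rot: [-180.0, 0.0, 5.4]
force: [-0.4, -0.3, 0.8]
gripper_width: 0.0541
finger_force: 0.0
time_s: 7.5
eef_pos: [0.525, 0.1471, 0.204]
eef_rot: [180.0, 0.0, 5.4]
force: [1.3, 0.7, -1.0]
gripper_width: 0.0611
finger_force: 0.0
t 7.5 q [ 32.7  16.4 -14.5  -0.  -59.1  62.7] F [ 1.3  0.7 -1. ] w 0.0611 0.0
turn first: [ 0.01976499  0.16604821 -0.07364158]  shift in NEW axes: [-0.32298206  0.75960634 -0.18920698]  in OLD axes: [-0.18565667  0.82622364 -0.00213985]
```

```bash

python3 -m jog '[{"dx":0,"dy":0,"dz":0,"wx":0,"wy":0,"wz":0.046,"grip":0.7},{"dx":0,"dy":0,"dz":0,"wx":0,"wy":0,"wz":0.046,"grip":0.7},{"dx":0,"dy":0,"dz":0,"wx":0,"wy":0,"wz":0.046,"grip":0.7},{"dx":0,"dy":0,"dz":0,"wx":0,"wy":0,"wz":0.046,"grip":0.7},{"dx":0,"dy":0,"dz":0,"wx":0,"wy":0,"wz":0.046,"grip":0.7}]'
python3 -m jog '[{"dx":0,"dy":0,"dz":0,"wx":0,"wy":0,"wz":0.046,"grip":0.7},{"dx":0,"dy":0,"dz":0,"wx":0,"wy":0,"wz":0.046,"grip":0.7},{"dx":0,"dy":0,"dz":0,"wx":0,"wy":0,"wz":0.046,"grip":0.7},{"dx":0,"dy":0,"dz":0,"wx":0,"wy":0,"wz":0.046,"grip":0.7},{"dx":0,"dy":0,"dz":0,"wx":0,"wy":0,"wz":0.046,"grip":0.7}]'
python3 -m jog '[{"dx":0,"dy":0,"dz":0,"wx":0,"wy":0,"wz":0.046,"grip":0.7},{"dx":0,"dy":0,"dz":0,"wx":0,"wy":0,"wz":0.046,"grip":0.7},{"dx":0,"dy":0,"dz":0,"wx":0,"wy":0,"wz":0.046,"grip":0.7},{"dx":0,"dy":0,"dz":0,"wx":0,"wy":0,"wz":0.046,"grip":0.7},{"dx":0,"dy":0,"dz":0,"wx":0,"wy":0,"wz":0.046,"grip":0.7}]'
python3 -m jog '[{"dx":0,"dy":0,"dz":0,"wx":0,"wy":0,"wz":0.046,"grip":0.7},{"dx":0,"dy":0,"dz":0,"wx":0,"wy":0,"wz":0.046,"grip":0.7},{"dx":0,"dy":0,"dz":0,"wx":0,"wy":0,"wz":0.046,"grip":0.7},{"dx":0,"dy":0,"dz":0,"wx":0,"wy":0,"wz":0.046,"grip":0.7},{"dx":0,"dy":0,"dz":0,"wx":0,"wy":0,"wz":0.046,"grip":0.7}]'
python3 go.py 0.42 0.14 0.22 180 0 -161
python3 go.py 0.415 -0.10 0.22 180 30 -161
```

```text
time_s: 8.0
eef_pos: [0.5251, 0.1472, 0.2026]
eef_rot: [-180.0, 0.0, -36.3]
force: [-0.4, 0.5, -0.1]
gripper_width: 0.061
finger_force: 0.0
time_s: 8.5
eef_pos: [0.5251, 0.1472, 0.2025]
eef_rot: [180.0, 0.0, -77.7]
force: [0.3, 0.9, 0.2]
gripper_width: 0.0611
finger_force: 0.0
time_s: 9.0
eef_pos: [0.5251, 0.1472, 0.2025]
eef_rot: [180.0, -0.0, -119.1]
force: [0.1, -0.9, -0.3]
gripper_width: 0.0608
finger_force: 0.0
time_s: 9.5
eef_pos: [0.5251, 0.1472, 0.2025]
eef_rot: [180.0, -0.0, -160.5]
force: [0.3, 0.3, -0.1]
gripper_width: 0.061
finger_force: 0.0
t 9.5 q [  32.7   16.5  -14.6   -0.   -58.9 -103.2] F [ 0.3  0.3 -0.1] w 0.061 0.0
turn first: [ 4.60912076e-05 -7.44543367e-05  2.70065129e-03]  shift in NEW axes: [ 0.20341636  0.05488976 -0.0469244 ]  in OLD axes: [ 0.20295428  0.05662046 -0.0468688 ]
t 9.5 q [  32.7   16.5  -14.6   -0.   -58.9 -103.2] F [ 0.3  0.3 -0.1] w 0.061 0.0
turn first: [ 0.00075207 -0.16674011  0.00262663]  shift in NEW axes: [ 0.30222611 -0.39570347 -0.22681754]  in OLD axes: [ 0.37849857 -0.39249981 -0.04528563]
```

```bash

python3 -m jog '[{"dx":0.07,"dy":0.018,"dz":-0.016,"wx":0,"wy":0,"wz":0,"grip":0.7},{"dx":0.07,"dy":0.018,"dz":-0.016,"wx":0,"wy":0,"wz":0,"grip":0.7},{"dx":0.065,"dy":0.018,"dz":-0.016,"wx":0,"wy":0,"wz":0,"grip":0.7},{"dx":0,"dy":0,"dz":0,"wx":0,"wy":-0.042,"wz":0,"grip":0.7},{"dx":0,"dy":0,"dz":0,"wx":0,"wy":-0.042,"wz":0,"grip":0.7}]'
python3 -m jog '[{"dx":0,"dy":0,"dz":0,"wx":0,"wy":-0.042,"wz":0.003,"grip":0.7},{"dx":0,"dy":0,"dz":0,"wx":0,"wy":-0.042,"wz":0,"grip":0.7},{"dx":0,"dy":0,"dz":0,"wx":0,"wy":0,"wz":0,"grip":0.7}]'
python3 go.py 0.415 -0.10 0.22 180 30 -161
python3 go.py 0.418 -0.292 0.163 180 30 -161
```

```text
time_s: 10.0
eef_pos: [0.4201, 0.1388, 0.2279]
eef_rot: [179.9, 15.6, -160.2]
force: [0.4, -1.7, -0.3]
gripper_width: 0.0611
finger_force: 0.0
time_s: 10.3
eef_pos: [0.4231, 0.1287, 0.2267]
eef_rot: [-179.1, 27.4, -160.9]
force: [-0.5, -0.7, 0.0]
gripper_width: 0.0605
finger_force: 0.0
t 10.3 q [  42.6   -7.4  -53.3   31.8  -22.1 -141. ] F [-0.5 -0.7  0. ] w 0.0605 0.0
turn first: [-0.00486799 -0.01454995  0.00055101]  shift in NEW axes: [ 0.14884301 -0.42730316 -0.08252092]  in OLD axes: [ 0.15304907 -0.42820125 -0.06907685]
t 10.3 q [  42.6   -7.4  -53.3   31.8  -22.1 -141. ] F [-0.5 -0.7  0. ] w 0.0605 0.0
turn first: [-0.00486799 -0.01454995  0.00055101]  shift in NEW axes: [ 0.30919887 -0.7923357  -0.04346655]  in OLD axes: [ 0.31195627 -0.79226156 -0.01714813]
```

```bash

python3 -m jog '[{"dx":0,"dy":0,"dz":0,"wx":0,"wy":0.02,"wz":0,"grip":0.7},{"dx":0,"dy":0,"dz":0,"wx":0,"wy":0.02,"wz":0,"grip":0.7},{"dx":0,"dy":0,"dz":0,"wx":0,"wy":0,"wz":0,"grip":0.7}]'
python3 go.py 0.43 -0.06 0.2 180 20 -161
python3 go.py 0.425 -0.292 0.18 180 20 -161
```

```text
time_s: 10.6
eef_pos: [0.4291, 0.1354, 0.2317]
eef_rot: [-179.6, 20.6, -161.3]
force: [0.3, 0.8, 1.9]
gripper_width: 0.0611
finger_force: 0.0
t 10.6 q [  43.4   -4.2  -42.9   16.   -33.7 -126.8] F [0.3 0.8 1.9] w 0.0611 0.0
turn first: [-0.00257881  0.00345209 -0.00157862]  shift in NEW axes: [ 0.13964802 -0.37006     0.00458151]  in OLD axes: [ 0.13786892 -0.37070499  0.00607738]
t 10.6 q [  43.4   -4.2  -42.9   16.   -33.7 -126.8] F [0.3 0.8 1.9] w 0.0611 0.0
turn first: [-0.00257881  0.00345209 -0.00157862]  shift in NEW axes: [ 0.30416717 -0.80552494 -0.01273145]  in OLD axes: [ 0.30004784 -0.80711318 -0.00947531]
```

Straight line with the gripper at x≈0.43: 10 rows of (0.03,-0.081).

```bash

python3 -m jog '[{"dx":0.033,"dy":-0.08,"dz":0,"wx":0,"wy":0,"wz":0,"grip":0.7},{"dx":0.033,"dy":-0.08,"dz":0,"wx":0,"wy":0,"wz":0,"grip":0.7},{"dx":0.033,"dy":-0.08,"dz":0,"wx":0,"wy":0,"wz":0,"grip":0.7},{"dx":0.03,"dy":-0.08,"dz":0,"wx":0,"wy":0,"wz":0,"grip":0.7},{"dx":0,"dy":0,"dz":0,"wx":0,"wy":0,"wz":0,"grip":0.7}]'
python3 go.py 0.42 -0.292 0.18 180 20 -161
```

```text
time_s: 11.1
eef_pos: [0.42, -0.0428, 0.208]
eef_rot: [-179.5, 20.4, -161.8]
force: [-0.9, 0.2, 1.1]
gripper_width: 0.061
finger_force: 0.0
t 11.1 q [ 16.3  -4.6 -41.2  -0.3 -33.  -88. ] F [-0.9  0.2  1.1] w 0.061 0.0
turn first: [-0.00438541  0.00234898 -0.0040476 ]  shift in NEW axes: [ 0.17161415 -0.4712117  -0.01487352]  in OLD axes: [ 0.16551703 -0.47352389 -0.0096094 ]
```

```bash

python3 -m jog '[{"dx":0.028,"dy":-0.08,"dz":0,"wx":-0.004,"wy":0,"wz":-0.004,"grip":0.7},{"dx":0.028,"dy":-0.08,"dz":0,"wx":0,"wy":0,"wz":0,"grip":0.7},{"dx":0.028,"dy":-0.08,"dz":0,"wx":0,"wy":0,"wz":0,"grip":0.7},{"dx":0.028,"dy":-0.08,"dz":0,"wx":0,"wy":0,"wz":0,"grip":0.7},{"dx":0.028,"dy":-0.08,"dz":0,"wx":0,"wy":0,"wz":0,"grip":0.7}]'
python3 -m jog '[{"dx":0.03,"dy":-0.07,"dz":-0.02,"wx":0,"wy":0,"wz":0,"grip":0.7},{"dx":0,"dy":0,"dz":0,"wx":0,"wy":-0.028,"wz":0,"grip":0.7},{"dx":0,"dy":0,"dz":0,"wx":0,"wy":-0.028,"wz":0,"grip":0.7},{"dx":0,"dy":0,"dz":0,"wx":0,"wy":0,"wz":0,"grip":0.7},{"dx":0,"dy":0,"dz":0,"wx":0,"wy":0,"wz":0,"grip":0.7}]'
python3 go.py 0.4745 -0.271 0.059 180 30 -161
python3 - <<'E'
from h import *
S=cap('side');T=cap('top')
a=cv2.resize(S['frame'][150:265,200:330],None,fx=3,fy=3);b=cv2.resize(T['frame'][125:240,300:430],None,fx=3,fy=3)
cv2.imwrite('pics/h1.png',np.hstack([a,b])[...,::-1])
E
```

```text
time_s: 11.6
eef_pos: [0.4253, -0.2458, 0.1856]
eef_rot: [-179.8, 20.5, -160.5]
force: [1.1, 0.3, -0.3]
gripper_width: 0.0609
finger_force: 0.0
time_s: 12.1
eef_pos: [0.4197, -0.2837, 0.1899]
eef_rot: [-179.7, 30.4, -160.5]
force: [0.1, -0.8, -0.7]
gripper_width: 0.0611
finger_force: 0.0
t 12.1 q [-31.4   9.4 -20.3 -33.5 -45.  -18.4] F [ 0.1 -0.8 -0.7] w 0.0611 0.0
turn first: [-7.20970224e-05  2.22939503e-03  2.36274270e-03]  shift in NEW axes: [ 0.0340636  -0.01168419  0.2706531 ]  in OLD axes: [ 0.03604392 -0.01136271  0.27041019]
```

View pics/h1.png

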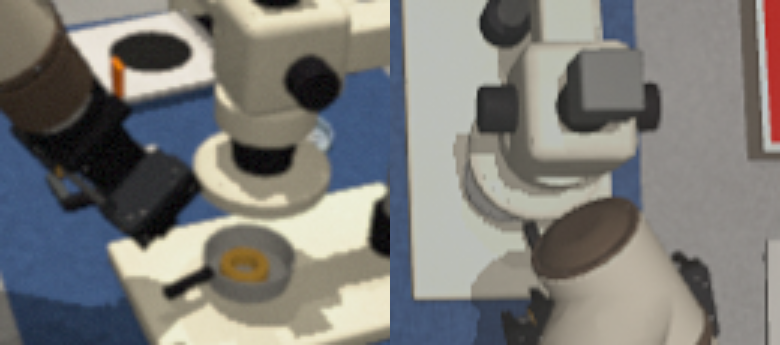

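The gripper leans outward, clear of the ring light (left picture, ring edge (195,180)). The handle is at (190,283), between me and the pan, and the slide is out with its pad visible. Next: align, then approach along tool z.

```bash

python3 -m jog '[{"dx":0.035,"dy":-0.011,"dz":0,"wx":0,"wy":0.002,"wz":0.002,"grip":0.7},{"dx":0,"dy":0,"dz":0.05,"wx":0,"wy":0,"wz":0,"grip":0.7},{"dx":0,"dy":0,"dz":0.06,"wx":0,"wy":0,"wz":0,"grip":0.7},{"dx":0,"dy":0,"dz":0.04,"wx":0,"wy":0,"wz":0,"grip":0.7},{"dx":0,"dy":0,"dz":0,"wx":0,"wy":0,"wz":0,"grip":0.7}]'
python3 go.py 0.4745 -0.271 0.059 180 30 -161
python3 - <<'E'
from h import *
S=cap('side')
a=cv2.resize(S['frame'][190:265,220:320],None,fx=5,fy=5)
cv2.imwrite('pics/h2.png',a[...,::-1])
E
```

```text
time_s: 12.7
eef_pos: [0.443, -0.2795, 0.1138]
eef_rot: [179.8, 29.9, -160.9]
force: [-0.4, 0.7, -0.1]
gripper_width: 0.0607
finger_force: 0.0
t 12.7 q [-30.4  17.2 -21.6 -38.8 -37.5 -11.9] F [-0.4  0.7 -0.1] w 0.0607 0.0
turn first: [ 0.00160349 -0.00040231  0.0006379 ]  shift in NEW axes: [-0.00155777 -0.00447953  0.11546005]  in OLD axes: [-0.00169412 -0.00506436  0.11543395]
```

View pics/h2.png

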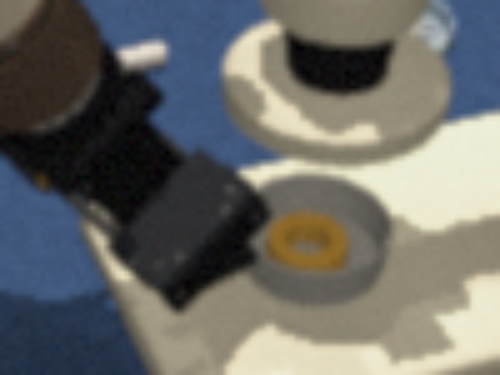

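The near finger at (185,230) hides the handle. The ring light at (240,120) is well clear of the gripper. I'll go in and close.

```bash

python3 -m jog '[{"dx":-0.0015,"dy":-0.0045,"dz":0.04,"wx":0,"wy":0,"wz":0,"grip":0.7},{"dx":0,"dy":0,"dz":0.04,"wx":0,"wy":0,"wz":0,"grip":0.7},{"dx":0,"dy":0,"dz":0.025,"wx":0,"wy":0,"wz":0,"grip":0.7},{"dx":0,"dy":0,"dz":0.01,"wx":0,"wy":0,"wz":0,"grip":0.7},{"dx":0,"dy":0,"dz":0,"wx":0,"wy":0,"wz":0,"grip":0.7}]'
python3 go.py 0.4745 -0.271 0.059 180 30 -161
python3 -m jog '[{"dx":0,"dy":0,"dz":0,"wx":0,"wy":0,"wz":0,"grip":0.3},{"dx":0,"dy":0,"dz":0,"wx":0,"wy":0,"wz":0,"grip":0.3},{"dx":0,"dy":0,"dz":0,"wx":0,"wy":0,"wz":0,"grip":0.3},{"dx":0,"dy":0,"dz":0,"wx":0,"wy":0,"wz":0,"grip":0.3},{"dx":0,"dy":0,"dz":0,"wx":0,"wy":0,"wz":0,"grip":0.3}]' 3
python3 -m jog '[{"dx":0,"dy":0,"dz":0,"wx":0,"wy":0,"wz":0,"grip":0.2},{"dx":0,"dy":0,"dz":0,"wx":0,"wy":0,"wz":0,"grip":0.1},{"dx":0,"dy":0,"dz":0,"wx":0,"wy":0,"wz":0,"grip":0},{"dx":0,"dy":0,"dz":0,"wx":0,"wy":0,"wz":0,"grip":0},{"dx":0,"dy":0,"dz":0,"wx":0,"wy":0,"wz":0,"grip":0}]' 3
```

```text
time_s: 13.25
eef_pos: [0.4715, -0.2739, 0.067]
eef_rot: [-179.9, 30.1, -160.9]
force: [-1.7, -1.3, 0.1]
gripper_width: 0.0616
finger_force: 0.0
t 13.25 q [-29.   23.  -20.6 -43.3 -32.9  -7.7] F [-1.7 -1.3  0.1] w 0.0616 0.0
turn first: [0.00010774 0.00062456 0.00071658]  shift in NEW axes: [0.00140085 0.0034654  0.00555628]  in OLD axes: [0.00140395 0.00346668 0.0055547 ]
time_s: 13.75
eef_pos: [0.4713, -0.274, 0.067]
eef_rot: [-179.9, 30.1, -160.9]
force: [0.1, 0.3, -0.4]
gripper_width: 0.0301
finger_force: 0.0
time_s: 14.25
eef_pos: [0.4714, -0.2741, 0.0668]
eef_rot: [-179.9, 30.1, -160.9]
force: [-0.4, -1.4, -0.1]
gripper_width: 0.0141
finger_force: 3.0
```

```bash

python3 -m jog '[{"dx":0,"dy":0,"dz":0,"wx":0,"wy":0,"wz":0,"grip":0},{"dx":0,"dy":0,"dz":0,"wx":0,"wy":0,"wz":0,"grip":0},{"dx":0,"dy":0,"dz":0,"wx":0,"wy":0,"wz":0,"grip":0}]' 60
python3 -m jog '[{"dx":-0.002,"dy":0,"dz":-0.0035,"wx":0,"wy":0,"wz":0,"grip":0},{"dx":-0.004,"dy":0,"dz":-0.007,"wx":0,"wy":0,"wz":0,"grip":0},{"dx":-0.006,"dy":0,"dz":-0.01,"wx":0,"wy":0,"wz":0,"grip":0},{"dx":-0.006,"dy":0,"dz":-0.01,"wx":0,"wy":0,"wz":0,"grip":0},{"dx":-0.006,"dy":0,"dz":-0.01,"wx":0,"wy":0,"wz":0,"grip":0}]' 60
python3 -m jog '[{"dx":0,"dy":0,"dz":0,"wx":0,"wy":0,"wz":0,"grip":0},{"dx":0,"dy":0,"dz":0,"wx":0,"wy":0,"wz":0,"grip":0}]'
python3 - <<'E'
from h import *
S=cap('side')
a=cv2.resize(S['frame'][190:265,220:320],None,fx=5,fy=5)
cv2.imwrite('pics/h3.png',a[...,::-1])
print(arm.observe()['joint_pos'])
E
```

```text
time_s: 14.55
eef_pos: [0.4714, -0.274, 0.0668]
eef_rot: [-179.9, 30.1, -160.9]
force: [0.3, -0.6, 0.4]
gripper_width: 0.0133
finger_force: 59.9
time_s: 15.05
eef_pos: [0.4715, -0.2737, 0.0909]
eef_rot: [-180.0, 30.1, -160.9]
force: [-0.6, 0.2, -2.6]
gripper_width: 0.0134
finger_force: 59.9
time_s: 15.25
eef_pos: [0.4716, -0.2737, 0.0906]
eef_rot: [-179.9, 30.1, -160.9]
force: [0.1, -0.7, -3.2]
gripper_width: 0.0132
finger_force: 59.9
[-28.3202333   20.65389646 -20.36051725 -40.67931683 -34.4914263
 -11.42704503]
```

View pics/h3.png

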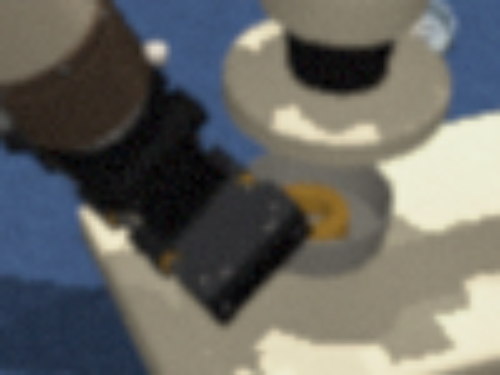

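The pan and its ring at (325,215) are off the base and level, clear below the ring light. I'll move them out diagonally to the left and robot side.

```bash

python3 -m jog '[{"dx":0.005,"dy":0.012,"dz":-0.003,"wx":0,"wy":0,"wz":0,"grip":0},{"dx":0.01,"dy":0.025,"dz":-0.005,"wx":0,"wy":0,"wz":0,"grip":0},{"dx":0.01,"dy":0.03,"dz":-0.006,"wx":0,"wy":0,"wz":0,"grip":0},{"dx":0.01,"dy":0.03,"dz":-0.006,"wx":0,"wy":0,"wz":0,"grip":0},{"dx":-0.005,"dy":0.035,"dz":0.003,"wx":0,"wy":0,"wz":0,"grip":0}]' 60
python3 -m jog '[{"dx":-0.01,"dy":0.035,"dz":0.006,"wx":0,"wy":0,"wz":0,"grip":0},{"dx":-0.01,"dy":0.035,"dz":0.006,"wx":0,"wy":0,"wz":0,"grip":0},{"dx":-0.01,"dy":0.035,"dz":0.006,"wx":0,"wy":0,"wz":0,"grip":0},{"dx":-0.01,"dy":0.035,"dz":0.006,"wx":0,"wy":0,"wz":0,"grip":0},{"dx":-0.01,"dy":0.035,"dz":0.006,"wx":0,"wy":0,"wz":0,"grip":0}]' 60
python3 go.py 0.47 -0.03 0.11 180 30 -161
```

```text
time_s: 15.8
eef_pos: [0.4317, -0.2161, 0.0897]
eef_rot: [180.0, 30.1, -161.0]
force: [0.1, -0.0, -1.8]
gripper_width: 0.0131
finger_force: 59.9
time_s: 16.3
eef_pos: [0.4313, -0.1236, 0.0894]
eef_rot: [180.0, 30.1, -161.0]
force: [-0.7, 0.2, -3.1]
gripper_width: 0.0135
finger_force: 59.9
t 16.3 q [ -9.4  11.4 -35.6 -41.8 -21.  -25. ] F [-0.7  0.2 -3.1] w 0.0135 59.93649194017053
turn first: [0.00029428 0.00052806 0.00023837]  shift in NEW axes: [-0.13682254  0.15180984  0.01945157]  in OLD axes: [-0.13690361  0.1516892   0.01981891]
```

```bash
python3 go.py 0.48 0.02 0.145 180 30 -161
```

```text
t 16.3 q [ -9.4  11.4 -35.6 -41.8 -21.  -25. ] F [-0.7  0.2 -3.1] w 0.0135 59.93649194017053
turn first: [0.00029428 0.00052806 0.00023837]  shift in NEW axes: [-0.21639444  0.23985034 -0.01543662]  in OLD axes: [-0.21659912  0.23970221 -0.01485578]
```

```bash

python3 -m jog '[{"dx":-0.03,"dy":0.034,"dz":-0.002,"wx":0,"wy":0,"wz":0,"grip":0},{"dx":-0.03,"dy":0.034,"dz":-0.002,"wx":0,"wy":0,"wz":0,"grip":0},{"dx":-0.03,"dy":0.034,"dz":-0.002,"wx":0,"wy":0,"wz":0,"grip":0},{"dx":-0.03,"dy":0.034,"dz":-0.002,"wx":0,"wy":0,"wz":0,"grip":0},{"dx":-0.03,"dy":0.034,"dz":-0.002,"wx":0,"wy":0,"wz":0,"grip":0}]' 60
python3 -m jog '[{"dx":-0.03,"dy":0.034,"dz":-0.002,"wx":0,"wy":0,"wz":0,"grip":0},{"dx":-0.02,"dy":0.025,"dz":-0.002,"wx":0,"wy":0,"wz":0,"grip":0},{"dx":-0.014,"dy":0.01,"dz":-0.001,"wx":0,"wy":0,"wz":0,"grip":0},{"dx":0,"dy":0,"dz":0,"wx":0,"wy":0,"wz":0,"grip":0},{"dx":0,"dy":0,"dz":0,"wx":0,"wy":0,"wz":0,"grip":0}]' 60
python3 go.py 0.48 0.02 0.145 180 30 175
python3 go.py 0.515 0.231 0.145 180 30 175
```

```text
time_s: 16.8
eef_pos: [0.4626, -0.0235, 0.1317]
eef_rot: [179.9, 30.0, -160.9]
force: [-0.2, -1.5, -2.0]
gripper_width: 0.0134
finger_force: 59.9
time_s: 17.3
eef_pos: [0.4781, 0.0111, 0.1531]
eef_rot: [179.2, 29.7, -160.9]
force: [-0.6, -0.8, -2.8]
gripper_width: 0.0137
finger_force: 59.9
t 17.3 q [ 20.9   4.4 -46.6   0.9  -9.3 -92.5] F [-0.6 -0.8 -2.8] w 0.0137 59.93770728819072
turn first: [ 0.07086903 -0.00235161  0.11597811]  shift in NEW axes: [0.00614743 0.01797409 0.00321128]  in OLD axes: [-0.00051562  0.01783001  0.00727985]
t 17.3 q [ 20.9   4.4 -46.6   0.9  -9.3 -92.5] F [-0.6 -0.8 -2.8] w 0.0137 59.93770728819072
turn first: [ 0.07086903 -0.00235161  0.11597811]  shift in NEW axes: [-0.02239149  0.44446916  0.01968823]  in OLD axes: [-0.17770875  0.39239033  0.1135397 ]
```

```bash
python3 go.py 0.53 0.12 0.14 180 30 -161
```

```text
t 17.3 q [ 20.9   4.4 -46.6   0.9  -9.3 -92.5] F [-0.6 -0.8 -2.8] w 0.0137 59.93770728819072
turn first: [ 0.00453773 -0.00158428  0.00031656]  shift in NEW axes: [-0.13328737  0.17203895  0.095261  ]  in OLD axes: [-0.13393628  0.17053537  0.09703785]
```

```bash

python3 -m jog '[{"dx":-0.02,"dy":0.015,"dz":0.015,"wx":0,"wy":0,"wz":0,"grip":0},{"dx":-0.025,"dy":0.025,"dz":0.02,"wx":0,"wy":0,"wz":0,"grip":0},{"dx":-0.03,"dy":0.035,"dz":0.02,"wx":0,"wy":0,"wz":0,"grip":0},{"dx":-0.03,"dy":0.04,"dz":0.02,"wx":0,"wy":0,"wz":0,"grip":0},{"dx":-0.02,"dy":0.035,"dz":0.012,"wx":0,"wy":0,"wz":0,"grip":0}]' 60
python3 -m jog '[{"dx":-0.01,"dy":0.02,"dz":0.006,"wx":0,"wy":0,"wz":0,"grip":0},{"dx":0,"dy":0,"dz":0,"wx":0,"wy":0,"wz":0,"grip":0},{"dx":0,"dy":0,"dz":0,"wx":0,"wy":0,"wz":0,"grip":0}]' 60
python3 go.py 0.53 0.12 0.14 180 30 -175
python3 go.py 0.515 0.231 0.12 180 30 -175
```

```text
time_s: 17.8
eef_pos: [0.533, 0.1002, 0.1608]
eef_rot: [177.7, 28.7, -160.9]
force: [0.1, 0.4, -2.1]
gripper_width: 0.0134
finger_force: 59.9
time_s: 18.1
eef_pos: [0.5339, 0.1094, 0.1616]
eef_rot: [177.6, 28.5, -160.9]
force: [-0.0, 0.8, -2.1]
gripper_width: 0.0136
finger_force: 59.9
t 18.1 q [  29.3    9.6  -43.    15.9   -9.2 -114.6] F [-0.   0.8 -2.1] w 0.0136 59.937127120792866
turn first: [ 0.05139751 -0.00974614  0.06820137]  shift in NEW axes: [0.02679795 0.02186285 0.02242024]  in OLD axes: [0.02120005 0.0230377  0.02680678]
t 18.1 q [  29.3    9.6  -43.    15.9   -9.2 -114.6] F [-0.   0.8 -2.1] w 0.0136 59.937127120792866
turn first: [ 0.05139751 -0.00974614  0.06820137]  shift in NEW axes: [0.05592349 0.24563275 0.05179262]  in OLD axes: [0.00134971 0.24011515 0.09213171]
```

```bash

python3 go.py 0.52 0.20 0.145 180 30 -170
```

```text
t 18.1 q [  29.3    9.6  -43.    15.9   -9.2 -114.6] F [-0.   0.8 -2.1] w 0.0136 59.937127120792866
turn first: [ 0.03785535 -0.00926772  0.04395029]  shift in NEW axes: [0.01312397 0.18334458 0.01876791]  in OLD axes: [-0.01288419  0.17983117  0.04042844]
```

```bash

python3 -m jog '[{"dx":0,"dy":0.02,"dz":0.005,"wx":0.002,"wy":0,"wz":0.003,"grip":0},{"dx":0,"dy":0.03,"dz":0.005,"wx":0.006,"wy":0,"wz":0.007,"grip":0},{"dx":0,"dy":0.03,"dz":0.005,"wx":0.007,"wy":-0.001,"wz":0.008,"grip":0},{"dx":0,"dy":0.03,"dz":0.005,"wx":0.007,"wy":-0.002,"wz":0.008,"grip":0},{"dx":0,"dy":0.03,"dz":0.005,"wx":0.007,"wy":-0.002,"wz":0.008,"grip":0}]' 60
python3 -m jog '[{"dx":0,"dy":0.02,"dz":0,"wx":0.006,"wy":-0.002,"wz":0.006,"grip":0},{"dx":0,"dy":0.01,"dz":0,"wx":0.002,"wy":-0.002,"wz":0.003,"grip":0},{"dx":0,"dy":0,"dz":0,"wx":0,"wy":0,"wz":0,"grip":0}]' 60
python3 go.py 0.52 0.223 0.13 180 30 -170
```

```text
time_s: 18.6
eef_pos: [0.5246, 0.1752, 0.1771]
eef_rot: [178.8, 27.1, -167.8]
force: [0.4, -1.1, -1.8]
gripper_width: 0.0133
finger_force: 59.9
time_s: 18.9
eef_pos: [0.5215, 0.1891, 0.1776]
eef_rot: [179.5, 27.7, -169.5]
force: [0.3, 0.3, -2.8]
gripper_width: 0.0134
finger_force: 59.9
t 18.9 q [  30.2    8.5  -51.8   69.1   -9.1 -176.4] F [ 0.3  0.3 -2.8] w 0.0134 59.93771114386618
turn first: [ 0.00405226 -0.01300223  0.00218653]  shift in NEW axes: [0.03994222 0.06728967 0.07492768]  in OLD axes: [0.03637199 0.06658245 0.07733882]
```

The wrist is near its limits with this lean pointing back at the base. I'll turn the pan so its handle points to the robot's right (yaw about 75°), which leaves more reach. First I move outward, then turn.

```bash

python3 go.py 0.575 0.11 0.18 180 30 -161
```

```text
t 18.9 q [  30.2    8.5  -51.8   69.1   -9.1 -176.4] F [ 0.3  0.3 -2.8] w 0.0134 59.93771114386618
turn first: [-0.02006455 -0.01278366 -0.04161635]  shift in NEW axes: [-0.0454313  -0.18442649  0.00874805]  in OLD axes: [-0.06957538 -0.17605532  0.01781723]
```

```bash

python3 -m jog '[{"dx":-0.01,"dy":-0.01,"dz":0.0,"wx":-0.003,"wy":0,"wz":-0.005,"grip":0},{"dx":-0.013,"dy":-0.025,"dz":0.002,"wx":-0.004,"wy":0,"wz":-0.008,"grip":0},{"dx":-0.013,"dy":-0.035,"dz":0.002,"wx":-0.004,"wy":0,"wz":-0.008,"grip":0},{"dx":-0.013,"dy":-0.035,"dz":0.002,"wx":-0.004,"wy":0,"wz":-0.008,"grip":0},{"dx":-0.013,"dy":-0.035,"dz":0.002,"wx":-0.004,"wy":0,"wz":-0.008,"grip":0}]' 60
python3 go.py 0.59 0.11 0.18 180 30 -150
```

```text
time_s: 19.4
eef_pos: [0.5652, 0.1301, 0.1877]
eef_rot: [179.6, 27.7, -162.3]
force: [1.2, -2.3, -1.6]
gripper_width: 0.013
finger_force: 59.9
t 19.4 q [  30.5   10.5  -38.5   22.1  -14.8 -122.8] F [ 1.2 -2.3 -1.6] w 0.013 59.940723767504096
turn first: [-0.03059868 -0.01250093 -0.06002622]  shift in NEW axes: [-0.01214724 -0.0597227   0.01270755]  in OLD axes: [-0.02359112 -0.05488077  0.01753276]
```

```bash

python3 -m jog '[{"dx":-0.008,"dy":-0.02,"dz":0.005,"wx":-0.008,"wy":-0.003,"wz":-0.015,"grip":0},{"dx":-0.008,"dy":-0.015,"dz":0.005,"wx":-0.008,"wy":-0.003,"wz":-0.015,"grip":0},{"dx":-0.006,"dy":-0.015,"dz":0.004,"wx":-0.008,"wy":-0.003,"wz":-0.015,"grip":0},{"dx":0,"dy":0,"dz":0,"wx":-0.007,"wy":-0.003,"wz":-0.015,"grip":0},{"dx":0,"dy":0,"dz":0,"wx":0,"wy":0,"wz":0,"grip":0}]' 60
python3 go.py 0.582 0.13 0.18 180 30 -105
```

```text
time_s: 19.9
eef_pos: [0.5871, 0.1117, 0.1873]
eef_rot: [179.9, 30.0, -150.3]
force: [-0.3, -0.6, -2.4]
gripper_width: 0.0133
finger_force: 59.9
t 19.9 q [ 25.   12.7 -26.4  -6.9 -21.1 -79.4] F [-0.3 -0.6 -2.4] w 0.0133 59.936611130833626
turn first: [-0.12529235  0.00038829 -0.21785557]  shift in NEW axes: [-0.02099339  0.01932669  0.01704555]  in OLD axes: [-0.00223776  0.03256251  0.00628247]
```

```bash

python3 -m jog '[{"dx":0,"dy":0,"dz":0,"wx":-0.008,"wy":0,"wz":-0.014,"grip":0},{"dx":0,"dy":0.004,"dz":0,"wx":-0.015,"wy":0,"wz":-0.026,"grip":0},{"dx":0,"dy":0.006,"dz":0,"wx":-0.015,"wy":0,"wz":-0.026,"grip":0},{"dx":0,"dy":0.006,"dz":0,"wx":-0.015,"wy":0,"wz":-0.026,"grip":0},{"dx":0,"dy":0.006,"dz":0,"wx":-0.015,"wy":0,"wz":-0.026,"grip":0}]' 60
python3 -m jog '[{"dx":0,"dy":0.006,"dz":0,"wx":-0.015,"wy":0,"wz":-0.026,"grip":0},{"dx":0,"dy":0.005,"dz":0,"wx":-0.015,"wy":0,"wz":-0.026,"grip":0},{"dx":0,"dy":0,"dz":0,"wx":-0.015,"wy":0,"wz":-0.026,"grip":0},{"dx":0,"dy":0,"dz":0,"wx":-0.012,"wy":0,"wz":-0.021,"grip":0},{"dx":0,"dy":0,"dz":0,"wx":0,"wy":0,"wz":0,"grip":0}]' 60
python3 go.py 0.582 0.152 0.125 180 30 -105
python3 - <<'E'
from h import *
S=cap('side');T=cap('top');np.savez('/tmp/T1.npz',**T);np.savez('/tmp/S1.npz',**S)
a=cv2.resize(S['frame'][60:230,180:330],None,fx=2.5,fy=2.5);b=cv2.resize(T['frame'][70:240,140:290],None,fx=2.5,fy=2.5)
cv2.imwrite('pics/p1.png',np.hstack([a,b])[...,::-1])
E
```

```text
time_s: 20.4
eef_pos: [0.5788, 0.1203, 0.187]
eef_rot: [180.0, 30.0, -125.4]
force: [-0.0, -0.5, -1.1]
gripper_width: 0.0134
finger_force: 59.9
time_s: 20.9
eef_pos: [0.5754, 0.1228, 0.1866]
eef_rot: [-180.0, 29.9, -105.1]
force: [-0.5, 0.4, -2.4]
gripper_width: 0.0134
finger_force: 59.9
t 20.9 q [ 13.   18.8  -7.4 -33.1 -53.5 -10.5] F [-0.5  0.4 -2.4] w 0.0134 59.93623330257833
turn first: [-0.00048901 -0.00057543 -0.00059023]  shift in NEW axes: [0.00976107 0.00242385 0.12469217]  in OLD axes: [0.00954029 0.00259752 0.12470576]
```

View pics/p1.png

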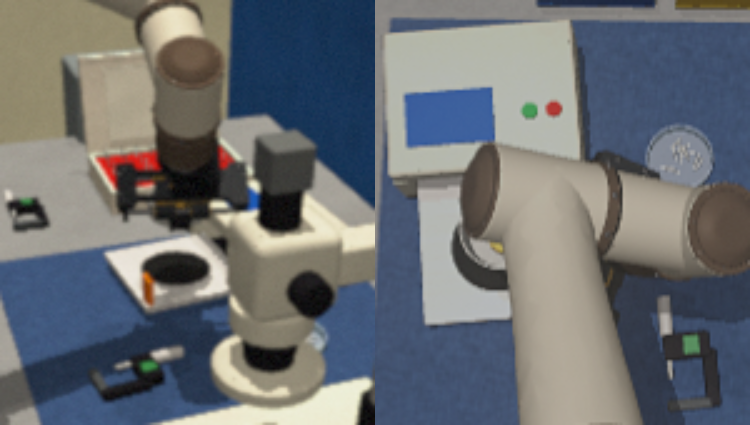

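The side view shows the pad unobstructed at crop (175,268) with the tab at (148,288). The top view shows part of the pan rim and the ring at (495,245). I'll measure the pad from the side view and fit the rim from the top view.

```bash
cat > m.py <<'E'
from h import *
from scipy.optimize import least_squares
import sys
T=dict(np.load(sys.argv[1]));S=dict(np.load(sys.argv[2]))
h=cv2.cvtColor(S['frame'],cv2.COLOR_RGB2HSV)
m=np.zeros(h.shape[:2],np.uint8);m[155:180,232:270]=(h[155:180,232:270,2]<60)
n,l,st,ce=cv2.connectedComponentsWithStats(m);i=1+np.argmax(st[1:,4])
cs,_=cv2.findContours((l==i).astype(np.uint8),0,2);q=onz(S,max(cs,key=len).reshape(-1,2).astype(float),.03)[:,:2]
f=lambda p:np.hypot(*(q-p[:2]).T)-p[2]
r=least_squares(f,[*q.mean(0),.06],loss='soft_l1',f_scale=.003);print('pad side',st[i],r.x.round(4),np.abs(r.fun).mean().round(4))
P=cloud(T);s=__import__('station').arm.observe();z0=float(sys.argv[3])
for lo,hi in((-.006,.004),):
    mm=(P[...,2]>z0+lo)&(P[...,2]<z0+hi)&(P[...,0]>.52)&(P[...,0]<.67)&(P[...,1]>.17)&(P[...,1]<.34)&(T['range_z']>0)
    q=P[mm][:,:2];f=lambda p:np.hypot(*(q-p).T)-.0485
    r=least_squares(f,[.6,.235],loss='soft_l1',f_scale=.002);print('rim',len(q),P[mm][:,2].mean(),r.x.round(4),np.abs(r.fun).mean().round(4),q.min(0),q.max(0))
E
python3 m.py /tmp/T1.npz /tmp/S1.npz 0.178
```

```text
pad side [238 161  25  13 237] [0.6088 0.2346 0.0508] 0.0023
rim 31 0.17563389543379507 [0.5974 0.2123] 0.0007 [0.54860964 0.20856082] [0.61033778 0.2625505 ]
```

```bash
python3 go.py 0.5838 0.1497 0.1814 180 30 -105;python3 go.py 0.5838 0.1497 0.0814 180 30 -105
```

```text
t 21.0 q [ 13.1  18.7  -7.5 -33.1 -53.5 -10.6] F [-0.1 -0.2 -2.1] w 0.0135 59.9382121860981
turn first: [-0.00037307 -0.00051206 -0.00078147]  shift in NEW axes: [-0.04327088 -0.00422057  0.02528024]  in OLD axes: [-0.04332169 -0.00408468  0.02521546]
t 21.0 q [ 13.1  18.7  -7.5 -33.1 -53.5 -10.6] F [-0.1 -0.2 -2.1] w 0.0135 59.9382121860981
turn first: [-0.00037307 -0.00051206 -0.00078147]  shift in NEW axes: [ 0.05672912 -0.00422057  0.19848532]  in OLD axes: [ 0.05639949 -0.00412675  0.19858121]
```

```bash

python3 -m jog '[{"dx":-0.0215,"dy":-0.002,"dz":0.0125,"wx":0,"wy":0,"wz":0,"grip":0},{"dx":-0.0215,"dy":-0.002,"dz":0.0125,"wx":0,"wy":0,"wz":0,"grip":0},{"dx":0.006,"dy":0,"dz":0.01,"wx":0,"wy":0,"wz":0,"grip":0},{"dx":0.013,"dy":0,"dz":0.022,"wx":0,"wy":0,"wz":0,"grip":0},{"dx":0.016,"dy":0,"dz":0.028,"wx":0,"wy":0,"wz":0,"grip":0}]' 60
python3 -m jog '[{"dx":0.016,"dy":0,"dz":0.028,"wx":0,"wy":0,"wz":0,"grip":0},{"dx":0.016,"dy":0,"dz":0.028,"wx":0,"wy":0,"wz":0,"grip":0},{"dx":0.013,"dy":0,"dz":0.022,"wx":0,"wy":0,"wz":0,"grip":0},{"dx":0.006,"dy":0,"dz":0.01,"wx":0,"wy":0,"wz":0,"grip":0},{"dx":0,"dy":0,"dz":0,"wx":0,"wy":0,"wz":0,"grip":0}]' 60
python3 go.py 0.5838 0.1497 0.0666 180 30 -105
python3 - <<'E'
from h import *
S=cap('side');T=cap('top');np.savez('/tmp/T2.npz',**T);np.savez('/tmp/S2.npz',**S)
a=cv2.resize(S['frame'][120:200,220:300],None,fx=5,fy=5);b=cv2.resize(T['frame'][110:190,145:225],None,fx=5,fy=5)
cv2.imwrite('pics/p2.png',np.hstack([a,b])[...,::-1])
E
python3 m.py /tmp/T2.npz /tmp/S2.npz 0.086
```

```text
time_s: 21.5
eef_pos: [0.5829, 0.147, 0.1516]
eef_rot: [-179.9, 30.0, -104.9]
force: [-1.0, -0.6, -2.7]
gripper_width: 0.0134
finger_force: 59.9
time_s: 22.0
eef_pos: [0.5827, 0.1463, 0.1002]
eef_rot: [179.9, 29.9, -105.1]
force: [-0.4, -0.5, -1.5]
gripper_width: 0.0134
finger_force: 59.9
t 22.0 q [ 14.5  25.8  -9.8 -37.7 -45.3  -4.7] F [-0.4 -0.5 -1.5] w 0.0134 59.938299637287855
turn first: [ 0.0003112  -0.00058021 -0.00039288]  shift in NEW axes: [ 0.02733383 -0.0003124   0.0497269 ]  in OLD axes: [ 0.0272427  -0.00039472  0.04977629]
pad side [232 155  38  19 412] [0.6257 0.2694 0.0793] 0.0146
rim 58 0.0844969438330268 [0.6097 0.2345] 0.0106 [0.55608486 0.23065927] [0.62238531 0.28565343]
```

View pics/p2.png

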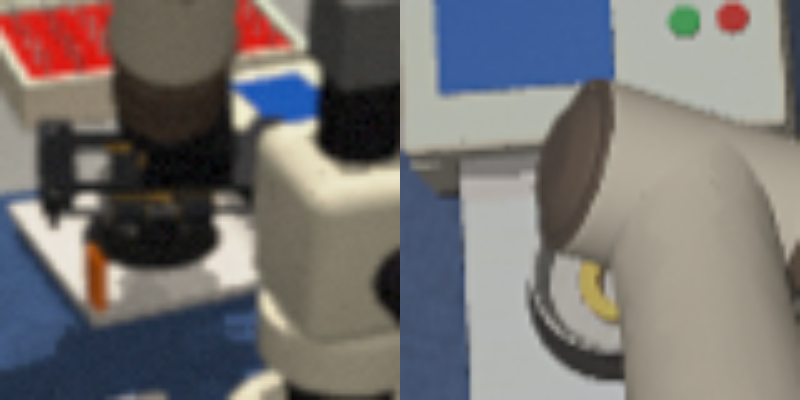

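The pan with its ring (605,290 in the top crop) is centred over the pad. The lower crescent is about 15 mm wide, as expected with the parallax. I'll lower it gently.

```bash

python3 -m jog '[{"dx":0.007,"dy":0,"dz":0.012,"wx":0,"wy":0,"wz":0,"grip":0},{"dx":0.008,"dy":0,"dz":0.014,"wx":0,"wy":0,"wz":0,"grip":0},{"dx":0.006,"dy":0,"dz":0.01,"wx":0,"wy":0,"wz":0,"grip":0},{"dx":0.003,"dy":0,"dz":0.0055,"wx":0,"wy":0,"wz":0,"grip":0},{"dx":0,"dy":0,"dz":0,"wx":0,"wy":0,"wz":0,"grip":0}]' 60
python3 -m jog '[{"dx":0.0015,"dy":0,"dz":0.0026,"wx":0,"wy":0,"wz":0,"grip":0},{"dx":0.001,"dy":0,"dz":0.0017,"wx":0,"wy":0,"wz":0,"grip":0},{"dx":0,"dy":0,"dz":0,"wx":0,"wy":0,"wz":0,"grip":0}]'
python3 -m jog '[{"dx":0.001,"dy":0,"dz":0.0017,"wx":0,"wy":0,"wz":0,"grip":0},{"dx":0,"dy":0,"dz":0,"wx":0,"wy":0,"wz":0,"grip":0},{"dx":0,"dy":0,"dz":0,"wx":0,"wy":0,"wz":0,"grip":0}]'
```

```text
time_s: 22.6
eef_pos: [0.5827, 0.1464, 0.0768]
eef_rot: [180.0, 29.9, -105.0]
force: [-0.1, 0.3, -2.1]
gripper_width: 0.0132
finger_force: 59.9
time_s: 22.9
eef_pos: [0.5831, 0.1466, 0.0752]
eef_rot: [-179.9, 30.0, -105.0]
force: [0.2, -0.3, -2.8]
gripper_width: 0.0132
finger_force: 59.9
time_s: 23.2
eef_pos: [0.5831, 0.1465, 0.0742]
eef_rot: [-180.0, 30.0, -105.0]
force: [-0.8, 1.0, -2.6]
gripper_width: 0.0131
finger_force: 59.9
```

```bash

python3 -m jog '[{"dx":0.001,"dy":0,"dz":0.0017,"wx":0,"wy":0,"wz":0,"grip":0},{"dx":0,"dy":0,"dz":0,"wx":0,"wy":0,"wz":0,"grip":0},{"dx":0,"dy":0,"dz":0,"wx":0,"wy":0,"wz":0,"grip":0}]'
python3 -m jog '[{"dx":0.001,"dy":0,"dz":0.0017,"wx":0,"wy":0,"wz":0,"grip":0},{"dx":0,"dy":0,"dz":0,"wx":0,"wy":0,"wz":0,"grip":0},{"dx":0,"dy":0,"dz":0,"wx":0,"wy":0,"wz":0,"grip":0}]'
python3 -m jog '[{"dx":0.001,"dy":0,"dz":0.0017,"wx":0,"wy":0,"wz":0,"grip":0},{"dx":0,"dy":0,"dz":0,"wx":0,"wy":0,"wz":0,"grip":0},{"dx":0,"dy":0,"dz":0,"wx":0,"wy":0,"wz":0,"grip":0}]'
```

```text
time_s: 23.5
eef_pos: [0.5831, 0.1465, 0.0732]
eef_rot: [-180.0, 30.0, -105.0]
force: [-0.6, -0.6, -2.0]
gripper_width: 0.0136
finger_force: 59.9
time_s: 23.8
eef_pos: [0.5832, 0.1465, 0.0724]
eef_rot: [-179.9, 30.0, -105.0]
force: [-0.6, -0.3, -1.5]
gripper_width: 0.0131
finger_force: 59.9
time_s: 24.1
eef_pos: [0.5833, 0.1465, 0.0718]
eef_rot: [-179.9, 30.0, -105.0]
force: [-1.9, -1.6, 3.2]
gripper_width: 0.0135
finger_force: 59.9
```

```bash

python3 -m jog '[{"dx":0.0005,"dy":0,"dz":0.0009,"wx":0,"wy":0,"wz":0,"grip":0},{"dx":0,"dy":0,"dz":0,"wx":0,"wy":0,"wz":0,"grip":0},{"dx":0,"dy":0,"dz":0,"wx":0,"wy":0,"wz":0,"grip":0}]' 10
python3 -m jog '[{"dx":0,"dy":0,"dz":0,"wx":0,"wy":0,"wz":0,"grip":0.2},{"dx":0,"dy":0,"dz":0,"wx":0,"wy":0,"wz":0,"grip":0.3},{"dx":0,"dy":0,"dz":0,"wx":0,"wy":0,"wz":0,"grip":0.36},{"dx":0,"dy":0,"dz":0,"wx":0,"wy":0,"wz":0,"grip":0.36},{"dx":0,"dy":0,"dz":0,"wx":0,"wy":0,"wz":0,"grip":0.36}]' 10
```

```text
time_s: 24.4
eef_pos: [0.5836, 0.1464, 0.0714]
eef_rot: [-179.9, 30.0, -104.9]
force: [-0.6, -1.7, 5.1]
gripper_width: 0.0137
finger_force: 10.0
time_s: 24.9
eef_pos: [0.583, 0.1466, 0.0704]
eef_rot: [-180.0, 29.9, -105.0]
force: [0.0, 0.2, 0.6]
gripper_width: 0.0308
finger_force: 0.0
```

```bash

python3 -m jog '[{"dx":0,"dy":0,"dz":-0.02,"wx":0,"wy":0,"wz":0,"grip":0.36},{"dx":0,"dy":0,"dz":-0.05,"wx":0,"wy":0,"wz":0,"grip":0.36},{"dx":0,"dy":0,"dz":-0.06,"wx":0,"wy":0,"wz":0,"grip":0.36},{"dx":0,"dy":0,"dz":-0.06,"wx":0,"wy":0,"wz":0,"grip":0.36},{"dx":0,"dy":0,"dz":-0.05,"wx":0,"wy":0,"wz":0,"grip":0.36}]'
python3 go.py 0.42 0.05 0.32 180 10 -105
```

```text
time_s: 25.4
eef_pos: [0.5675, 0.0876, 0.1769]
eef_rot: [-179.8, 30.0, -104.9]
force: [-0.6, 0.9, -1.0]
gripper_width: 0.0314
finger_force: 0.0
t 25.4 q [  9.2  18.9  -8.6 -34.  -54.3  -5.9] F [-0.6  0.9 -1. ] w 0.0314 0.0
turn first: [-0.00079438  0.11091576  0.00021311]  shift in NEW axes: [ 0.09704633  0.26539919 -0.31972759]  in OLD axes: [-0.01824277  0.26460142 -0.33426598]
```

```bash

python3 -m jog '[{"dx":0,"dy":0.03,"dz":-0.05,"wx":0,"wy":0,"wz":0,"grip":0.36},{"dx":0,"dy":0.05,"dz":-0.06,"wx":0,"wy":0,"wz":0,"grip":0.36},{"dx":0,"dy":0.06,"dz":-0.06,"wx":0,"wy":0,"wz":0,"grip":0.36},{"dx":0,"dy":0.06,"dz":-0.05,"wx":0,"wy":0.03,"wz":0,"grip":0.36},{"dx":0.02,"dy":0.06,"dz":-0.05,"wx":0,"wy":0.03,"wz":0,"grip":0.36}]'
python3 - <<'E'
from h import *
S=cap('side');T=cap('top');np.savez('/tmp/T3.npz',**T);np.savez('/tmp/S3.npz',**S)
a=cv2.resize(S['frame'][120:200,220:300],None,fx=5,fy=5);b=cv2.resize(T['frame'][110:190,145:225],None,fx=5,fy=5)
cv2.imwrite('pics/p3.png',np.hstack([a,b])[...,::-1])
h=cv2.cvtColor(T['frame'],cv2.COLOR_RGB2HSV)
def fit(q,n):
    (c),r=cv2.minEnclosingCircle(q.astype(np.float32));print(n,len(q),np.round(c,4),round(r,4))
m=np.zeros(h.shape[:2],bool);m[125:185,160:215]=1
P=cloud(T);ok=m&(T['range_z']>0)&(P[...,0]<.69)&(P[...,1]>.17)&(P[...,1]<.32)
q=P[ok&(P[...,2]>.054)&(P[...,2]<.068)&(np.hypot(P[...,0]-.606,P[...,1]-.2365)<.062)];
from scipy.optimize import least_squares
for R in(.0485,):
    f=lambda p:np.hypot(*(q[:,:2]-p).T)-R
    r=least_squares(f,[.606,.2365],loss='soft_l1',f_scale=.002);print('rim',len(q),r.x,np.abs(r.fun).mean())
k=(h[...,2]<75)&ok;u=np.argwhere(k)[:,::-1].astype(float);fit(onz(T,u,.03)[:,:2],'pad dark')
y=ok&(h[...,0]>15)&(h[...,0]<35)&(h[...,1]>90);u=np.argwhere(y)[:,::-1].astype(float);fit(onz(T,u,.05)[:,:2],'ring')
E
```

```text
time_s: 25.9
eef_pos: [0.4217, 0.049, 0.2906]
eef_rot: [-179.8, 19.0, -105.1]
force: [-0.2, 0.5, 0.2]
gripper_width: 0.0311
finger_force: 0.0
rim 158 [0.60464207 0.23603338] 0.006147946555554531
pad dark 209 [0.607  0.2348] 0.0614
ring 143 [0.6035 0.2314] 0.0261
```

View pics/p3.png

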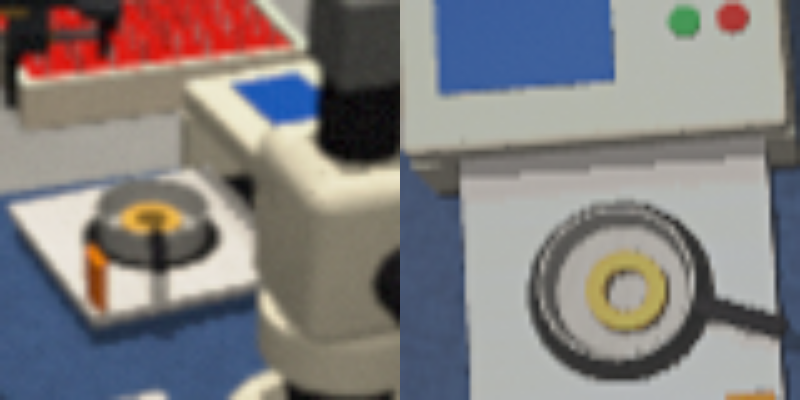

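The pan sits level and concentric on the pad (top crop (620,290)) with the ring in it. Rim and pad centres agree within about 3 mm, the slide is out, and the robot is clear. Handing in.

```bash
python3 -m jog '[{"dx":0,"dy":0,"dz":0,"wx":0,"wy":0,"wz":0,"grip":0.36},{"dx":0,"dy":0,"dz":0,"wx":0,"wy":0,"wz":0,"grip":0.36},{"dx":0,"dy":0,"dz":0,"wx":0,"wy":0,"wz":0,"grip":0.36}]' && python3 -c "from station import arm;print(arm.sign_off())"
```

```text
time_s: 26.3
eef_pos: [0.423, 0.0503, 0.2874]
eef_rot: [179.9, 19.1, -105.1]
force: [-0.2, -0.0, -0.8]
gripper_width: 0.0314
finger_force: 0.0
the job is handed in; nothing more can be done
None
```

The job is handed in at 26.3 s with no verdict returned: the slide is out to its stop, and the pan, with the brass ring in it, stands level on the pad, about 3 mm off centre by the last picture.

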